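Screw down the green lid of a juice jar

ROBOT

A 6-joint arm with a two-finger parallel gripper is mounted at the origin on a cart in front of the work surface, level with it; the furniture and walls round the work are solid. World frame = base frame: x ahead of the robot, y to its left, z up, the work surface at z = 0. Lengths are in m, angles in rad, forces in N, time in s.
With the tool pointing down it reaches from about 0.25 to 0.725 m from the base axis. Payload 4 kg.
Tool frame: the origin (TCP) lies midway between the tips of the shut fingers; the grasp point (between the pads) lies 19 mm behind it (bot.grip_point_offset is the distance from the TCP to the grasp point, in m); z points along the fingers, y is the line along which they close (so a half turn about z gives the same grasp; the last joint's range is limited). The gripper opens to 85 mm and grips with 20 to 120 N. Pads are 22 mm wide; open, the fingers measure 114 mm over their backs; the gripper's body (76 mm by 85 mm) begins 54 mm behind the grasp point. The pads swing forward as they close: fully open they stand 13 mm farther back than shut.
Start: joints at [-1.123, 0.241, 0.005, 1.335, 0, 1.571], TCP at [0.216, -0.451, 0.231] pointing down, gripper open.
Joint ranges: [-2.72, 2.72], [-1.05, 1.87], [-1.09, 1.28], [-1.99, 2.15], [-1.42, 1.44], [-3.14, 3.14]. Speed limits (rad/s): [2.79, 2.79, 3.14, 3.14, 3.14, 3.14].

INTERFACE

Orientations are given as a unit quaternion [x, y, z, w].
In Python, from workcell import bot gives the robot as it stands.
- The arm moves only by the tool step_arm, never from a script. Its argument "targets" is text: rows parted by semicolons, each of 7 numbers parted by spaces: the opening, from -1 (shut) to 1 (fully open), so that 0 is half open, then the shift along the world's x, y, z normalised to -1 to 1, where 1 is 0.5 m, then the turn, a rotation vector about the world's x, y, z normalised to -1 to 1, where 1 is pi/4 rad. In form: gripper x y z wx wy wz; .... A call has 1 to 10 rows; each row is the pose to reach, as a shift and turn from the pose commanded when the call began; what a row does not reach only later rows make up. A row lasts 1/12 s, in which the tool goes at most 41.7 mm and 7.16 degrees, less where a joint would pass 70% of its speed; a pose out of reach is approached as far as the arm can. A call with a number of a shift or a turn outside -1 to 1 is refused whole. A call with a gripper value outside its range is refused whole. The fingers move at their own pace and stop on an object; the grip force is fixed at half the most. Time passes only in rows, so rows that repeat a pose let the fingers close. It gives the time, the measured TCP pose, the force, the opening and the grip force at its end, in the units of the state.
- bot.get_obs(): the state, without advancing time (a new reading comes with each control period).
- bot.camera(name): name is "scene" or "top" or "wrist"; returns the picture (420x560x3 uint8, red, green, blue); there is no depth.
- bot.camera_info(name): a dict with "vertical_fov" (degrees; the focal length in pixels is half the picture's height over the tangent of half this angle, whatever the lens; pixels are square), "cx", "cy" (the principal point, pixels), "pose" (4x4, takes a point from camera to world coordinates). Camera axes: x right, y up, looking along -z (the intrinsics and any distortion apply to the point x, -y, -z); pixel columns grow to the right and rows downward; lengths in m; the calibration is good to about 2 mm. A picture is of the moment at which its call begins: read the wrist's pose just before it. camera_info takes no time and is no camera call; for the wrist camera it gives the pose at the moment of the call.
- bot.job_done(): hands the job in; it is judged then, once.
The state is a dict: "clock": time; "joint_pos": joint angles; "joint_vel": joint speeds; "tau": joint torques, N m; "eef_pos": TCP position; "tool_rot": TCP orientation; "ft_force": force on the tool from outside, world axes, zero at the start; "ft_torque": the same for the moment, N m; "grip_width": finger opening in m; "grasp_force": force on a finger pad.
Only numpy, scipy, OpenCV 4.12 (cv2) and the standard library are available. Lean on these libraries where they do the work, as an engineer would, in place of code of your own. Each camera call takes 0.05 s, during which the arm holds its last target. There are 200 camera calls.

TASK

The green lid of the bar's juice jar is only sitting on top of its thread. Turn it backwards (anticlockwise seen from above) until it drops into the thread, then screw it clockwise until it is fully home, and let go. Leave the orange lid of the other jar as it is.

Things in the scene. Friction and masses are not known exactly. Their poses are not given: they have to be found in the camera images.
- green_jar: White round jar, fixed, 80 mm across, shoulder 66 mm high, threaded neck 40 mm across (52 over the thread) up to 99 mm. Origin: centre of its underside, z up. A black line on shoulder and side at its +x is the thread mark. With the lid's pointer within 12 degrees of the mark the lid drops in; turned further back it meets a firm stop about 17 degrees anticlockwise past the mark.
- green_lid: Loose green screw lid, 120 to 195 g, 62 mm across, 26 mm high; on top a grip bar 54 mm long (lid's x), 14 wide (y), 26 high, from 26 to 52 mm above the lid's underside. Origin: centre of the underside, z up. At the start it sits level on the thread, underside 89 mm above the jar's underside, pointer 35 to 68 degrees clockwise (from above) of the jar's mark. 1 to 2 mm sideways play.
- pointer (a point): White line on the +x end of the lid's bar, 27 mm from the axis, 40 mm over the lid's underside. At the mark the lid drops 7 mm, by its weight if not held, or under a light push (a few N) if held. Clockwise from there it sinks 5 mm more between 20 and 68 degrees past the mark; home, its underside is 77 mm above the jar's. It turns on freely to a firm stop at about 82 degrees.
- orange_lid (a joint): Turning angle (rad) of the orange lid, shaped like the green one, of a second white jar fixed 12 cm or more away: 0 is screwed home, positive is unscrewed. It is closed at the start and stays so.

How it is judged:
By the outcome, as a careful person would: the job done as asked, in the order asked, and still so for the second after the job is handed in, with the robot touching nothing.
It also fails if it takes over 38 s, if anything falls off the work surface, if the arm or the gripper's body presses on something with over 40 N, if the wrist force passes 120 N, or if a joint passes its speed limit or range.

## Working session

There is one attempt and no reset: what is moved stays moved. The work goes in short steps, Python scripts to look and compute and a tool call to move; the robot and the scene stay as the last step left them, time stands still between calls to the robot, and variables do not carry over. Pictures are saved under pics/ and viewed, at most 10 in all, crops included, and the job is handed in when it is done.

Besides the shell and the picture viewer there is one more tool, called after "Request:" in YAML: its name, and indented under it one key for each argument. step_arm: Moves the arm, as the interface text tells. Scaled input: -1 to 1 covers 0.5 m each way for a shift and pi/4 rad each way for a turn. Its arguments: {"type":"object","properties":{"targets":{"type":"string"}},"required":["targets"]}

```bash
mkdir -p pics
python3 - <<'E'
from workcell import bot
import cv2,numpy as np
o=bot.get_obs();print({k:np.round(v,3) for k,v in o.items()})
ims=[]
for n in ["scene","top"]:
    im=bot.camera(n);i=bot.camera_info(n);print(n,i)
    cv2.imwrite(f"pics/{n}0.png",im[:,:,::-1])
E
```

```text
{'clock': np.float64(0.0), 'joint_pos': array([-1.123,  0.241,  0.004,  1.335,  0.   ,  1.571]), 'joint_vel': array([ 0.001,  0.001,  0.   , -0.003, -0.   ,  0.001]), 'tau': array([ 2.0000e-03, -3.7232e+01,  2.5241e+01,  1.7000e-02,  0.0000e+00,
       -0.0000e+00]), 'eef_pos': array([ 0.216, -0.45 ,  0.23 ]), 'tool_rot': array([ 0.975,  0.222, -0.   , -0.001]), 'ft_force': array([0.395, 0.4  , 0.36 ]), 'ft_torque': array([-0.01 , -0.02 , -0.049]), 'grasp_force': np.float64(0.0), 'grip_width': np.float64(0.085)}
scene {'vertical_fov': 56.49298234685833, 'cx': 279.225820332061, 'cy': 209.7658958814758, 'pose': array([[ 0.99784201,  0.01895424, -0.06286546,  0.50810811],
       [-0.06355028,  0.51957692, -0.85205703, -0.64637123],
       [ 0.01651335,  0.85421341,  0.51966023,  0.52984389],
       [ 0.        ,  0.        ,  0.        ,  1.        ]])}
top {'vertical_fov': 43.16490927858368, 'cx': 289.5377563558628, 'cy': 211.25454539966145, 'pose': array([[-0.01045668,  0.99564671, -0.09261899,  0.47023853],
       [-0.99994414, -0.01026895,  0.00250326,  0.06355803],
       [ 0.00154126,  0.09263999,  0.99569848,  0.93437559],
       [ 0.        ,  0.        ,  0.        ,  1.        ]])}
```

View pics/scene0.png

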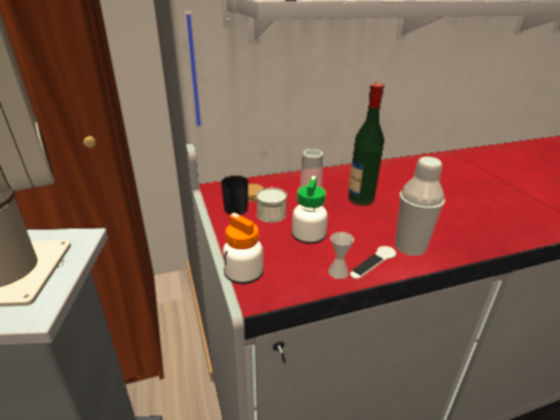

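View pics/top0.png

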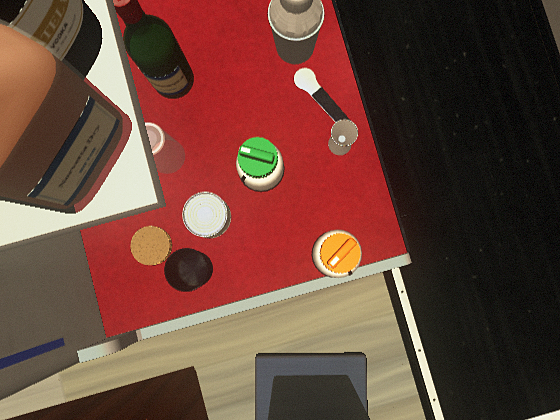

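The top view shows the green lid near (258,152), with its white pointer at the bar's left end (243,150) and the jar's black mark near (243,180). The orange jar is at (338,253). In the scene view the green jar is at (310,215) and the shelf is at the upper right. Next I'll measure these.

```bash
cat > h.py <<'E'
import cv2,numpy as np
from workcell import bot
def ray(i,u,v,H=420):
    f=H/2/np.tan(np.radians(i["vertical_fov"])/2);P=np.array(i["pose"])
    d=P[:3,:3]@np.array([(u-i["cx"])/f,-(v-i["cy"])/f,-1]);return P[:3,3],d/np.linalg.norm(d)
def onz(i,u,v,z):
    o,d=ray(i,u,v);return o+d*(z-o[2])/d[2]
def tri(r1,r2):
    (a,d),(b,e)=r1,r2;s=np.linalg.lstsq(np.c_[d,-e],b-a,rcond=None)[0]
    p,q=a+d*s[0],b+e*s[1];return (p+q)/2,np.linalg.norm(p-q)
def green(im):
    h=cv2.cvtColor(im,cv2.COLOR_RGB2HSV);return cv2.inRange(h,(45,120,50),(85,255,255))
E
python3 - <<'E'
from h import *
T=bot.camera_info("top");S=bot.camera_info("scene")
t=cv2.imread("pics/top0.png")[:,:,::-1].copy();s=cv2.imread("pics/scene0.png")[:,:,::-1].copy()
m=green(t);m[:, :225]=0;m[:120]=0
c=max(cv2.findContours(m,0,1)[0],key=cv2.contourArea);e=cv2.fitEllipse(cv2.convexHull(c));print("lid ell",e)
print("lid ctr z.115/.102",onz(T,*e[0],.115),onz(T,*e[0],.102), "diam",np.linalg.norm(onz(T,e[0][0]-e[1][1]/2,e[0][1],.115)-onz(T,e[0][0]+e[1][1]/2,e[0][1],.115)))
M=cv2.moments(m);
ms=green(s);ms[:170]=0;ms[215:]=0;ms[:,:290]=0;ms[:,335:]=0;cs=cv2.findContours(ms,0,1)[0];cc=max(cs,key=cv2.contourArea);x,y,w,h=cv2.boundingRect(cc);print("scene bbox",x,y,w,h)
print("tri",tri(ray(T,*e[0]),ray(S,x+w/2,y+h-9)))
# shelf corner: top (160,205) vs scene
for q in [(232,5),(245,12)]: print("shelf",tri(ray(T,161,206),ray(S,*q)))
# orange
print("orange",onz(T,340,252,.1))
crop=cv2.resize(t[125:205,220:300],(480,480),interpolation=cv2.INTER_CUBIC);c2=cv2.resize(s[165:245,270:350],(480,480),interpolation=cv2.INTER_CUBIC)
cv2.imwrite("pics/c1.png",np.hstack([crop,c2])[:, :960:,::-1][::1]) if 0 else cv2.imwrite("pics/c1.png",cv2.resize(np.hstack([crop,c2]),(800,400))[:,:,::-1])
E
```

```text
lid ell ((257.11431884765625, 156.97235107421875), (39.59795379638672, 40.099246978759766), 142.3960418701172)
lid ctr z.115/.102 [0.63228522 0.11134126 0.115     ] [0.63485621 0.11209937 0.102     ] diam 0.06274349150429899
scene bbox 298 179 27 28
tri (array([0.63618426, 0.11241389, 0.09643165]), np.float64(0.00044572477300722474))
shelf (array([0.49583365, 0.17143604, 0.47893223]), np.float64(0.044733657784635825))
shelf (array([0.5083559 , 0.17577153, 0.46585767]), np.float64(0.022519134594390186))
orange [ 0.48289365 -0.01696574  0.1       ]
```

View pics/c1.png

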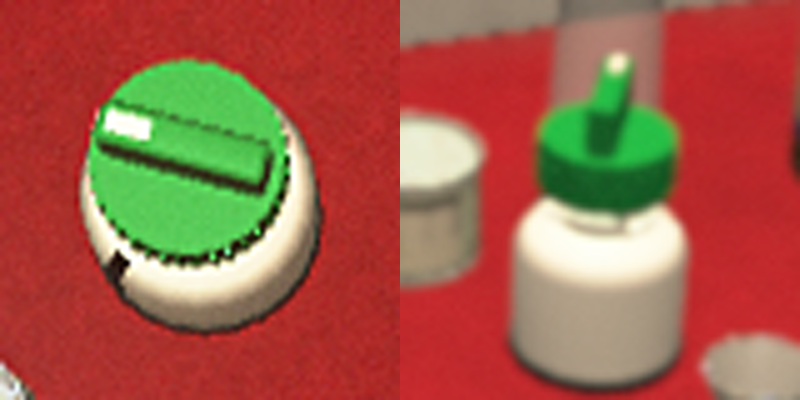

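The crops confirm it: the pointer is at the bar's left end, at roughly 73° in the world, and the black mark is about 50° anticlockwise of it. The lid centre is about (0.632, 0.111), and the shelf, at z of about 0.47, stays clear. I'll start the approach.

Request:
step_arm:
  targets: "1 0.5 0.7 0 0 0 0.7; 1 0.5 0.7 0 0 0 0.7; 1 0.5 0.7 0 0 0 0.7; 1 0.5 0.7 0 0 0 0.7; 1 0.5 0.7 0 0 0 0.7; 1 0.5 0.7 0 0 0 0.7; 1 0.5 0.7 0 0 0 0.7; 1 0.5 0.7 0 0 0 0.7; 1 0.5 0.7 0 0 0 0.7; 1 0.5 0.7 0 0 0 0.7"

```text
clock: 0.93
eef_pos: [0.4592, -0.1096, 0.2311]
tool_rot: [0.878, 0.478, -0.0, -0.0]
ft_force: [0.7, -1.2, -0.7]
grip_width: 0.0855
grasp_force: 0.0
```

Run:
```python
from h import *
T=bot.camera_info("top")
a=lambda v:np.degrees(np.arctan2(v[1],v[0]))
c=np.array([.632,.111,0])
p=onz(T,245.6,149.8,.141);print("pointer",p,a(p-c),np.linalg.norm((p-c)[:2]))
k=[onz(T,220+x/5,125+y/5,.141) for x,y in [(102.5,121.5),(267.5,167.5)]];print("bar ends",k,a(k[0]-k[1]),np.linalg.norm(k[0]-k[1]),(k[0]+k[1])/2)
for z in(.066,.06): 
  m=onz(T,243.6,178.2,z);print("mark",m,a(m-c),np.linalg.norm((m-c)[:2]))
```

```text
pointer [0.63835352 0.12723757 0.141     ] 68.63031741713893 0.017436335082126983
bar ends [array([0.63920209, 0.13497166, 0.141     ]), array([0.62454475, 0.08501788, 0.141     ])] 73.64736360130294 0.05205975343691891 [0.63187342 0.10999477 0.141     ]
mark [0.60664114 0.13669404 0.066     ] 134.62383180256134 0.03610062788911917
mark [0.60758361 0.13719937 0.06      ] 132.98254146095098 0.035812945663829684
```

Request:
step_arm:
  targets: "1 0.332 0.42 0 0 0 0.365; 1 0.332 0.42 0 0 0 0.365; 1 0.332 0.42 0 0 0 0.365; 1 0.332 0.42 0 0 0 0.365; 1 0.332 0.42 0 0 0 0.365; 1 0.332 0.42 0 0 0 0.365; 1 0.332 0.42 0 0 0 0.365; 1 0.332 0.42 0 0 0 0.365; 1 0.332 0.42 0 0 0 0.365; 1 0.332 0.42 0 0 0 0.365"

```text
clock: 1.77
eef_pos: [0.6239, 0.0978, 0.2306]
tool_rot: [0.801, 0.599, -0.001, -0.0]
ft_force: [0.0, -0.3, -0.3]
grip_width: 0.0855
grasp_force: 0.0
```

Run:
```python
from h import *
o=bot.get_obs();W=bot.camera_info("wrist");im=bot.camera("wrist");cv2.imwrite("pics/w1.png",im[:,:,::-1])
print(o["eef_pos"],o["tool_rot"],o["joint_pos"],W);np.save("w1.npy",W,allow_pickle=True)
```

```text
[0.62392477 0.09777342 0.23061062] [ 8.00890168e-01  5.98810422e-01 -9.69964987e-04 -2.76528545e-04] [ 1.55643689e-01  5.13698359e-01  4.04196139e-01  1.46326758e+00
 -4.17842939e-04  2.01320607e+00] {'vertical_fov': 66.93676323773056, 'cx': 288.22116867965417, 'cy': 203.94479555444164, 'pose': array([[ 0.95928204,  0.26888989,  0.08646493,  0.64569838],
       [-0.28244202,  0.91549224,  0.28653179,  0.17203525],
       [-0.00211248, -0.29928613,  0.95416107,  0.37183911],
       [ 0.        ,  0.        ,  0.        ,  1.        ]])}
```

View pics/w1.png

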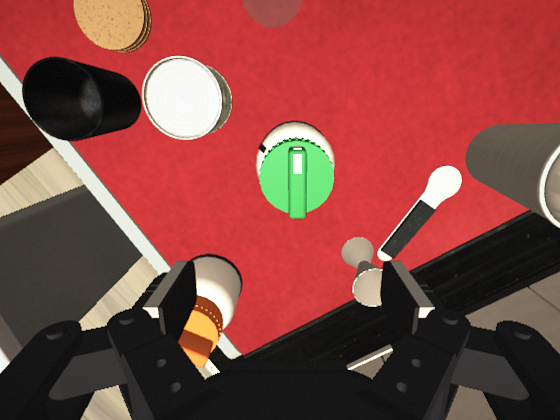

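The wrist view shows the lid at about (297,175), with the white pointer at its upper end (297,160) and the black mark at (263,150). The bar lies square to the finger line. The orange jar sits below left, near the left finger but lower than it. I'll refine the pose from this view.

Run:
```python
from h import *
W=np.load("w1.npy",allow_pickle=True).item();im=cv2.imread("pics/w1.png")[:,:,::-1].copy()
a=lambda v:np.degrees(np.arctan2(v[1],v[0]))
m=green(im);c=max(cv2.findContours(m,0,1)[0],key=cv2.contourArea)
e=cv2.fitEllipse(cv2.convexHull(c));print(e)
C=onz(W,*e[0],.115);print("lid ctr z.115",C,"diam",np.linalg.norm(onz(W,e[0][0]-e[1][0]/2,e[0][1],.115)-onz(W,e[0][0]+e[1][0]/2,e[0][1],.115)))
hsv=cv2.cvtColor(im,cv2.COLOR_RGB2HSV)
# bar top = brighter green; white patch
sub=np.zeros_like(m);sub[145:225,285:312]=1
w=cv2.inRange(hsv,(0,0,180),(180,60,255))*sub;w[:147]=0
n,l,st,ce=cv2.connectedComponentsWithStats(w);print("white",st[1:],ce[1:])
d=cv2.inRange(hsv,(0,0,0),(180,255,60));z=np.zeros_like(d);z[135:170,250:275]=d[135:170,250:275]
n,l,st,ce=cv2.connectedComponentsWithStats(z);print("dark",st[1:],ce[1:])
for k in ce[1:]:
  p=onz(W,*k,.064);print("mark",p,a(p-C),np.linalg.norm((p-C)[:2]))
# jar body: white jar outline bottom-hidden; ring edge samples
cv2.imwrite("pics/c2.png",cv2.resize(im[110:230,235:355],(600,600),interpolation=cv2.INTER_CUBIC)[:,:,::-1])
```

```text
((296.27752685546875, 176.4994354248047), (73.0921859741211, 78.49525451660156), 175.23309326171875)
lid ctr z.115 [0.63550321 0.11579772 0.115     ] diam 0.06029673888892636
white [[293 148   9   2  17]
 [293 154   9  20 179]] [[297.23529412 148.47058824]
 [297.02234637 163.44692737]]
dark [[263 140   1   1   1]
 [259 143   7   9  34]
 [269 151   1   1   1]] [[263.         140.        ]
 [261.70588235 147.55882353]
 [269.         151.        ]]
mark [0.61276628 0.14780969 0.064     ] 125.38478715089636 0.03926492268057233
mark [0.60938279 0.14133105 0.064     ] 135.65119828203888 0.03652708029280217
mark [0.61512848 0.13620357 0.064     ] 134.95629606811363 0.028836233430255157
```

View pics/c2.png

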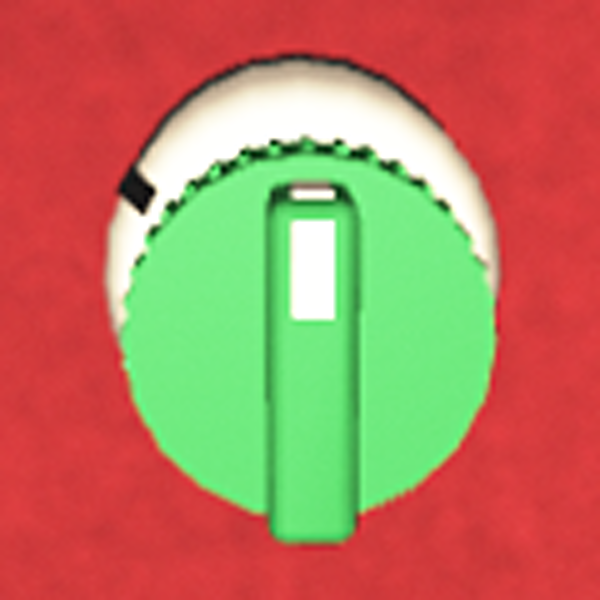

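Request:
step_arm:
  targets: "1 0.004 0.008 -0.06 0 0 0; 1 0.004 0.008 -0.12 0 0 0; 1 0.004 0.008 -0.152 0 0 0; 1 0.004 0.008 -0.152 0 0 0; 1 0.004 0.008 -0.152 0 0 0; 1 0.004 0.008 -0.152 0 0 0"

```text
clock: 2.32
eef_pos: [0.6274, 0.1016, 0.1573]
tool_rot: [0.801, 0.598, 0.001, 0.001]
ft_force: [0.7, 0.3, 0.1]
grip_width: 0.0853
grasp_force: 0.0
```

Run:
```python
from h import *
o=bot.get_obs();W=bot.camera_info("wrist");im=bot.camera("wrist");cv2.imwrite("pics/w2.png",im[:,:,::-1]);np.save("w2.npy",W,allow_pickle=True)
print(o["eef_pos"],o["tool_rot"],abs(o["joint_vel"]).max())
a=lambda v:np.degrees(np.arctan2(v[1],v[0]))
P=W["pose"];f=210/np.tan(np.radians(W["vertical_fov"])/2)
def proj(p):
    q=P[:3,:3].T@(np.array(p)-P[:3,3]);return W["cx"]-f*q[0]/q[2],W["cy"]+f*q[1]/q[2]
print("tcp xy at z.141 px",proj([*o["eef_pos"][:2],.141]),"expect lid ctr",proj([.634,.113,.115]))
m=green(im);c=max(cv2.findContours(m,0,1)[0],key=cv2.contourArea);print(cv2.boundingRect(c))
cv2.imwrite("pics/w2v.png",im[:,:,::-1])
```

```text
[0.6273623  0.10155249 0.15731586] [8.01225717e-01 5.98360693e-01 1.18121102e-03 6.60992862e-04] 0.024668399494211946
tcp xy at z.141 px (np.float64(288.9212199033716), np.float64(252.87340665137634)) expect lid ctr (np.float64(293.86104076399903), np.float64(214.91419037173716))
(245, 156, 101, 114)
```

View pics/w2.png

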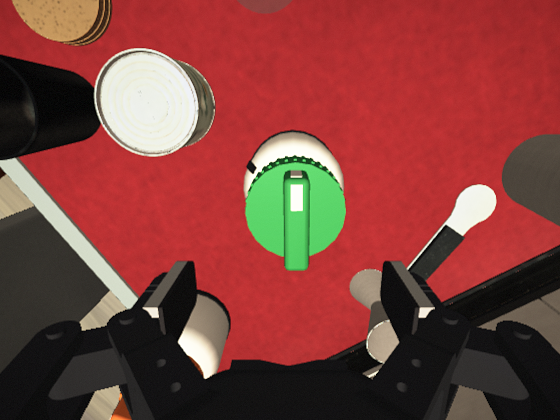

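The wrist view from lower down shows the bar at column ~296, rows 172–270, the pointer at (296,197), the mark at (251,167), and the open fingers at about (180,285) and (398,285). The arm has settled about 13 mm short of the lid centre, so I'll compute the correction.

Run:
```python
from h import *
W=np.load("w2.npy",allow_pickle=True).item();im=cv2.imread("pics/w2.png")[:,:,::-1].copy()
a=lambda v:np.degrees(np.arctan2(v[1],v[0]))
m=green(im)
# disc: left/right edges per row away from bar -> ellipse from contour points excluding bar (cols 280-312) and top rim
c=max(cv2.findContours(m,0,1)[0],key=cv2.contourArea)[:,0]
p=c[((c[:,0]<278)|(c[:,0]>314))&(c[:,1]>185)]
w=np.array([onz(W,u,v,.115)[:2] for u,v in p])
A=np.c_[2*w,np.ones(len(w))];s=np.linalg.lstsq(A,(w**2).sum(1),rcond=None)[0];C=np.array([s[0],s[1],.115]);print("circle",C,"r",np.sqrt(s[2]+s[0]**2+s[1]**2),len(p))
hsv=cv2.cvtColor(im,cv2.COLOR_RGB2HSV)
w=cv2.inRange(hsv,(0,0,190),(180,60,255));z=np.zeros_like(w);z[178:220,285:308]=w[178:220,285:308]
n,l,st,ce=cv2.connectedComponentsWithStats(z);print("white",st[1:],ce[1:])
i=1+st[1:,4].argmax();pp=onz(W,*ce[i],.141);print("pointer",pp,a(pp-C))
# bar end far (bottom) row
b=c[(c[:,1]>c[:,1].max()-2)].mean(0);e1=onz(W,b[0],b[1],.141);print("bar -x end",e1,"ang",a(pp-e1),np.linalg.norm(pp-e1),"centre from end",e1+27e-3*(pp-e1)/np.linalg.norm(pp-e1))
d=cv2.inRange(hsv,(0,0,0),(180,255,60));z=np.zeros_like(d);z[158:178,242:262]=d[158:178,242:262]
n,l,st,ce=cv2.connectedComponentsWithStats(z);i=1+st[1:,4].argmax();k=onz(W,*ce[i],.064);print("mark",k,a(k-C),np.linalg.norm((k-C)[:2]))
```

```text
circle [0.63529707 0.1149233  0.115     ] r 0.030316078275149337 148
white [[291 185  12  26 312]] [[296.5 197.5]]
pointer [0.64001857 0.130627   0.141     ] 73.26600055464476
bar -x end [0.62836123 0.09104206 0.141     ] ang 73.59086646069228 0.04126574541052905 centre from end [0.63598858 0.11694232 0.141     ]
mark [0.60983338 0.1414868  0.064     ] 133.78900338208334 0.036796999663422515
```

Request:
step_arm:
  targets: "1 0.0152 0.0258 -0.02 0 0 0; 1 0.0152 0.0258 -0.05 0 0 0; 1 0.0152 0.0258 -0.08 0 0 0; 1 0.0152 0.0258 -0.08 0 0 0; 1 0.0152 0.0258 -0.08 0 0 0; 1 0.0152 0.0258 -0.08 0 0 0"

```text
clock: 2.87
eef_pos: [0.6353, 0.1153, 0.1173]
tool_rot: [0.801, 0.599, 0.001, 0.001]
ft_force: [-0.5, 0.6, 1.1]
grip_width: 0.0855
grasp_force: 0.0
```

Run:
```python
from h import *
o=bot.get_obs();im=bot.camera("wrist");cv2.imwrite("pics/w3.png",im[:,:,::-1])
print(o["eef_pos"],o["tool_rot"],o["ft_force"])
```

```text
[0.63531989 0.11527353 0.11726716] [8.00899655e-01 5.98796827e-01 1.29680036e-03 6.48278995e-04] [-0.4767342   0.62660898  1.10263924]
```

View pics/w3.png

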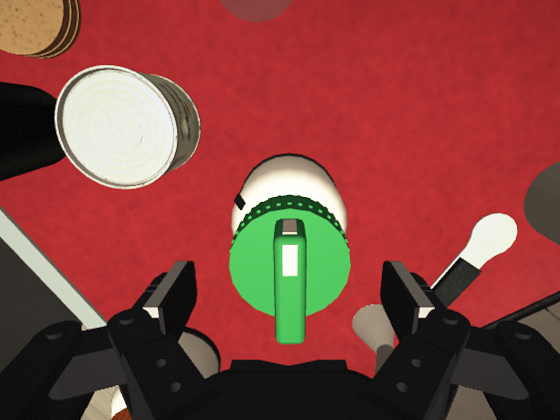

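The fingers straddle the bar: their midpoint is at column ~289 and the bar is at ~290, and they sit roughly mid-length along it. Closing now.

Request:
step_arm:
  targets: "-1 0 0 0 0 0 0; -1 0 0 0 0 0 0; -1 0 0 0 0 0 0; -1 0 0 0 0 0 0; -1 0 0 0 0 0 0; -1 0 0 0 0 0 0; -1 0 0 0 0 0 0; -1 0 0 0 0 0 0; -1 0 0 0 0 0 0; -1 0 0 0 0 0 0"

```text
clock: 3.75
eef_pos: [0.6345, 0.1152, 0.1155]
tool_rot: [0.801, 0.599, 0.0, 0.0]
ft_force: [0.7, -0.6, 1.8]
grip_width: 0.0127
grasp_force: 60.4
```

Request:
step_arm:
  targets: "-1 0 0 0 0 0 0.09; -1 0 0 0 0 0 0.18; -1 0 0 0 0 0 0.27; -1 0 0 0 0 0 0.36; -1 0 0 0 0 0 0.45; -1 0 0 0 0 0 0.55; -1 0 0 0 0 0 0.55"

```text
clock: 4.33
eef_pos: [0.6343, 0.1154, 0.1155]
tool_rot: [0.653, 0.757, 0.0, 0.0]
ft_force: [0.2, -0.3, 1.6]
grip_width: 0.0128
grasp_force: 60.5
```

Request:
step_arm:
  targets: "-1 0 0 0 0 0 0.1; -1 0 0 0 0 0 0.2; -1 0 0 0 0 0 0.3; -1 0 0 0 0 0 0.4; -1 0 0 0 0 0 0.5; -1 0 0 0 0 0 0.6; -1 0 0 0 0 0 0.7; -1 0 0 0 0 0 0.76; -1 0 0 0 0 0 0.76"

```text
clock: 5.08
eef_pos: [0.6336, 0.1151, 0.1144]
tool_rot: [0.403, 0.915, -0.001, -0.001]
ft_force: [0.1, 0.5, -1.2]
grip_width: 0.0129
grasp_force: 60.0
```

Request:
step_arm:
  targets: "-1 0 0 -0.002 0 0 0; -1 0 0 -0.004 0 0 0; -1 0 0 -0.006 0 0 0; -1 0 0 -0.006 0 0 0"

```text
clock: 5.42
eef_pos: [0.634, 0.1152, 0.1118]
tool_rot: [0.403, 0.915, -0.0, -0.0]
ft_force: [-0.5, 0.3, -2.3]
grip_width: 0.0129
grasp_force: 60.0
```

Request:
step_arm:
  targets: "-1 0 0 -0.002 0 0 0; -1 0 0 -0.004 0 0 0; -1 0 0 -0.006 0 0 0; -1 0 0 -0.008 0 0 0; -1 0 0 -0.008 0 0 0"

```text
clock: 5.83
eef_pos: [0.6343, 0.1153, 0.1086]
tool_rot: [0.403, 0.915, 0.0, 0.0]
ft_force: [-1.2, -0.7, 0.2]
grip_width: 0.0126
grasp_force: 60.3
```

Request:
step_arm:
  targets: "-1 0 0 -0.002 0 0 0; -1 0 0 -0.004 0 0 0; -1 0 0 -0.004 0 0 0; -1 0 0 -0.004 0 0 0"

```text
clock: 6.17
eef_pos: [0.6345, 0.1153, 0.1084]
tool_rot: [0.403, 0.915, 0.0, 0.001]
ft_force: [-2.7, -0.1, 6.9]
grip_width: 0.0129
grasp_force: 61.5
```

The lid dropped 7 mm and bottomed with a 7 N push. Now I'll turn it clockwise, sinking along with it.

Request:
step_arm:
  targets: "-1 0 0 0 0 0 -0.09; -1 0 0 0 0 0 -0.18; -1 0 0 0 0 0 -0.27; -1 0 0 0 0 0 -0.36; -1 0 0 0 0 0 -0.45; -1 0 0 -0.001 0 0 -0.54; -1 0 0 -0.002 0 0 -0.63; -1 0 0 -0.003 0 0 -0.72; -1 0 0 -0.0035 0 0 -0.8; -1 0 0 -0.0035 0 0 -0.8"

```text
clock: 7.0
eef_pos: [0.636, 0.1147, 0.1067]
tool_rot: [0.667, 0.745, 0.001, 0.002]
ft_force: [0.4, -0.9, 5.5]
grip_width: 0.0127
grasp_force: 61.0
```

Request:
step_arm:
  targets: "-1 0 0 -0.001 0 0 -0.1; -1 0 0 -0.002 0 0 -0.2; -1 0 0 -0.003 0 0 -0.3; -1 0 0 -0.004 0 0 -0.4; -1 0 0 -0.005 0 0 -0.5; -1 0 0 -0.006 0 0 -0.6; -1 0 0 -0.007 0 0 -0.7; -1 0 0 -0.007 0 0 -0.78; -1 0 0 -0.007 0 0 -0.85; -1 0 0 -0.007 0 0 -0.85"

```text
clock: 7.83
eef_pos: [0.6357, 0.1141, 0.1038]
tool_rot: [0.874, 0.486, 0.002, 0.002]
ft_force: [-1.1, -3.0, 8.1]
grip_width: 0.0128
grasp_force: 61.5
```

Run:
```python
from workcell import bot
o=bot.get_obs();print(o["eef_pos"],o["ft_force"],o["ft_torque"],o["joint_pos"])
```

```text
[0.63572352 0.11414749 0.10375463] [-1.05255127 -2.98233238  8.09420585] [-0.60861419  0.35815254  0.01044953] [ 1.78675206e-01  5.99580996e-01  2.15333394e-01  1.18244013e+00
 -2.15600887e-03  2.30596270e+00]
```

Request:
step_arm:
  targets: "-1 0 0 0 0 0 -0.03; -1 0 0 0 0 0 -0.06; -1 0 0 0 0 0 -0.06; -1 0 0 0 0 0 -0.06; -1 0 0 0 0 0 -0.06"

```text
clock: 8.25
eef_pos: [0.6356, 0.1142, 0.1037]
tool_rot: [0.885, 0.466, 0.002, 0.002]
ft_force: [-1.9, -4.0, 9.2]
grip_width: 0.0131
grasp_force: 61.5
```

Request:
step_arm:
  targets: "-1 0 0 0.002 0 0 0; -1 0 0 0.003 0 0 0; 1 0 0 0.003 0 0 0; 1 0 0 0.003 0 0 0; 1 0 0 0.003 0 0 0; 1 0 0 0.003 0 0 0; 1 0 0 0.003 0 0 0; 1 0 0 0.003 0 0 0; 1 0 0 0.003 0 0 0; 1 0 0 0.003 0 0 0"

```text
clock: 9.08
eef_pos: [0.6342, 0.1153, 0.1024]
tool_rot: [0.885, 0.466, -0.0, -0.0]
ft_force: [-0.4, 0.3, 0.6]
grip_width: 0.0855
grasp_force: 0.0
```

Request:
step_arm:
  targets: "1 0 0 0.05 0 0 0; 1 0 0 0.1 0 0 0; 1 0 0 0.16 0 0 0; 1 0 0 0.2 0 0 0; 1 0 0 0.2 0 0 0; 1 0 0 0.2 0 0 0; 1 0 0 0.2 0 0 0"

```text
clock: 9.67
eef_pos: [0.6338, 0.1152, 0.2017]
tool_rot: [0.885, 0.466, -0.001, -0.0]
ft_force: [-0.4, -0.3, -0.8]
grip_width: 0.0853
grasp_force: 0.0
```

Run:
```python
from h import *
W=bot.camera_info("wrist");im=bot.camera("wrist");s=bot.camera("scene")
hsv=cv2.cvtColor(im,cv2.COLOR_RGB2HSV);a=lambda v:np.degrees(np.arctan2(v[1],v[0]))
m=green(im);c=max(cv2.findContours(m,0,1)[0],key=cv2.contourArea);x,y,w,h=cv2.boundingRect(c);print(x,y,w,h)
z=np.zeros_like(m);z[y:y+h//2,x+w//4:x+3*w//4]=255
k=cv2.inRange(hsv,(0,0,190),(180,60,255))&z;n,l,st,ce=cv2.connectedComponentsWithStats(k);i=1+st[1:,4].argmax()
p=onz(W,*ce[i],.129);print("pointer",st[i],p,a(p-np.array([.6355,.115,0])))
C=cv2.resize(im[y-50:y+h+20,x-50:x+w+50],(400,400));D=cv2.resize(s[165:245,270:350],(400,400),interpolation=cv2.INTER_CUBIC)
cv2.imwrite("pics/f.png",np.hstack([C,D])[:,:,::-1]);print(bot.get_obs()["clock"],bot.get_obs()["eef_pos"])
```

```text
252 163 77 87
pointer [286 185  10  20 182] [0.64391077 0.12889849 0.129     ] 58.81945610911557
9.7667 [0.63326359 0.11507442 0.20064367]
```

View pics/f.png

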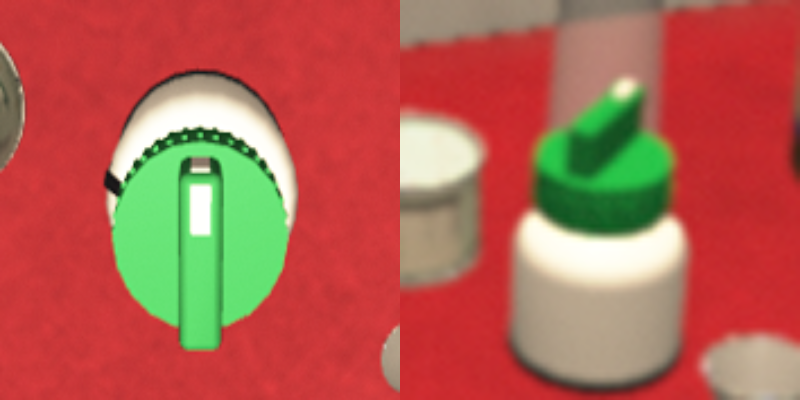

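In the final picture the lid sits about 12 mm lower, level and close to the shoulder. Its pointer is about 75–78° clockwise of the mark, and the gripper is clear.

```bash
python3 -c "
from workcell import bot
print(bot.job_done())"
```

```text
the job is handed in; nothing more can be done
None
```

The green lid was turned back until it dropped 7 mm into the thread, screwed clockwise about 78° past the mark until it stopped sinking (about 12 mm down in all), and released; the orange lid was not touched, and I handed the job in at about 10 s.

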